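Hold the bar magnifier flat on the tilted book

ROBOT

A 6-joint arm with a two-finger parallel gripper is mounted at the origin on the work surface. World frame = base frame: x ahead of the robot, y to its left, z up, the work surface at z = 0. Lengths are in m, angles in rad, forces in N, time in s.
With the tool pointing down it reaches from about 0.425 to 0.95 m from the base axis. Payload 14.7 kg.
Tool frame: the origin (TCP) lies on the centre line of the jaws, within the pads' length; the fingertips stand 11 mm ahead of it and the grasp point (between the pads) lies 8 mm behind it; z points along the fingers, y is the line along which they close (so a half turn about z gives the same grasp; the last joint's range is limited). The gripper opens to 85 mm and grips with 20 to 120 N. Pads are 22 mm wide; open, the fingers measure 114 mm over their backs; the gripper's body (76 mm by 85 mm) begins 54 mm behind the grasp point. The pads swing forward as they close: fully open they stand 13 mm farther back than shut.
Start: joints at [-1.275, 0.48, 1.596, -0, 1.065, -0.047], TCP at [0.218, -0.612, 0.242] pointing down, gripper open.
Joint ranges: [-2.75, 2.75], [-0.82, 2.05], [0.23, 2.67], [-1.56, 4.7], [0.09, 2.69], [-2.92, 2.92]. Speed limits (rad/s): [1.89, 1.89, 2.39, 3.01, 3.01, 3.01].

INTERFACE

Orientations are given as a unit quaternion [x, y, z, w].
In Python, from rig import * gives the robot as it stands.
- The arm moves only by the tool arm_command, never from a script. Its argument "deltas" is a list that holds one entry, the list of rows, each a list of 7 numbers: the opening, from 0 (shut) to 1 (fully open), then the shift along the tool's x, y, z normalised to -1 to 1, where 1 is 0.05 m, then the turn, a rotation vector about the tool's x, y, z normalised to -1 to 1, where 1 is 60 degrees. In form: [[[claw, x, y, z, wx, wy, wz], ...]]. A call has exactly 10 rows; each row shifts and turns the commanded pose from where the row before left it, along the tool's axes as they then stand; what a row does not reach is not made up. A row lasts 1/12 s, in which the tool goes at most 41.7 mm and 7.16 degrees, less where a joint would pass 70% of its speed; a pose out of reach is approached as far as the arm can. A call with a number of a shift or a turn outside -1 to 1 is refused whole. A call with a gripper value outside its range is refused whole. The fingers move at their own pace and stop on an object; "squeeze" is the grip in N (left out, the last holds). Time passes only in rows, so rows that do not move let the fingers close, or fill a call up. It gives the time, the measured TCP pose, the force, the opening and the grip force at its end, in the units of the state.
- state(): the state, without advancing time (a new reading comes with each control period).
- snapshot(name): name is "scene" or "top" or "wrist"; returns a dict with "image" (420x560x3 uint8, blue, green, red), "fx", "fy", "cx", "cy" (pixels), "k1" (the pictures are not rectified: a ray, as slopes to the right and down, at radius r is drawn at 1 + k1 r^2 times it, then the intrinsics apply), "R" (3x3) and "t" (3): a world point X has camera coordinates R X + t. Camera axes: x right, y down, z forward; pixel columns grow to the right and rows downward; lengths in m; the calibration is good to about 2 mm. A picture is of the moment at which its call begins. There is no depth.
- close_job(): hands the job in; it is judged then, once.
The state is a dict: "t": time; "joint_positions": joint angles; "dq": joint speeds; "tau": joint torques, N m; "ee_pos": TCP position; "tool_rot": TCP orientation; "force": force on the tool from outside, world axes, zero at the start; "moment": the same for the moment, N m; "gripper_width": finger opening in m; "finger_force": force on a finger pad.
Only numpy, scipy, OpenCV 4.12 (cv2) and the standard library are available. Lean on these libraries where they do the work, as an engineer would, in place of code of your own. Each camera call takes 0.05 s, during which the arm holds its last target. There are 200 camera calls.

TASK

I want to read the small coloured map strip printed on the right-hand page of the book in the tilted book stand. Swing the steel page holder that lies across that page outwards until it is well clear of the page's outer edge, then pick up the bar magnifier, lay it flat side down over the map strip with its length along the strip, tilted so that it sits flush on the sloping page, and finish while still gripping it and pressing it lightly against the page so that it stays put. Do not press hard or change the tilt of the stand, and leave the other page holder and everything else on the desk alone.

Things in the scene. Friction and masses are not known exactly. Their poses are not given: they have to be found in the camera images.
- magnifier: clear bar magnifier in a black frame, flat side down on the desk left or right of the stand, 120 mm long (its y), 38 mm wide (its x), 24 mm high, about 120 g. Long sides are upright faces from the underside to 14 mm up: grip across the 38 mm at mid-length. Above them a ridge 24 mm wide. Origin: centre of the flat underside; z out of the rounded top. Both ends alike
- book_stand: fixed aluminium book stand, foot 190 x 230 mm. Origin: centre of the foot on the desk; x from the reader's (robot's) side to the far side, y to the reader's left. 105 mm above it a tilt joint (axis along y) carries a tray 220 x 300 mm; its far edge is higher, 12 to 23 degrees, different each time. Friction holds the joint against a light push (yields at 6 N m)
- open_book: open paperback fixed on the tray (one tilting body); each page is flat, 138 mm wide, 196 mm from foot to head, the spine between. Origin: on the tilt joint's axis, 30 mm straight under the page surface, at mid-spine; x up the slope (foot to head of the page), y along the print to the reader's left, z square out of the page. The tray's lip at the foot does not rise above the page
- spine_head (a point): middle of the spine between the two pages at their head (upper edge), on the page surface; axes as the open book's. It shows whether the tilt was changed
- map (a point): centre of the coloured map strip on the right-hand page, on the page surface; strip 90 mm along the print (y) by 20 mm up the page (x). Axes: x up the slope, y along the print to the reader's left, z square out of the page. It lies 70.5 mm right of the spine, 68 mm up from the page's foot. The pile of leaves under it springs: it sinks 1 mm for each 2 N, 7 mm at most
- right_holder (a joint): swing of the right-hand page holder, a steel finger 8 mm wide, 1.5 to 4.5 mm above the page, turning in the page's plane about a pivot at x -76, y -67.5 mm in the map's frame. 0 rad: points along the page's foot to the spine; 1.57: straight up the page's outer edge; grows outwards (clockwise from above), stop 2.6. Starts 0.7 to 1.2, across the strip; 2 is well clear. Friction 0.06 N m holds it
- right_holder_knob (a point): centre of the top of the round black knob on the free end of the right-hand page holder, to take it by: 14 mm in diameter, from 1.5 to 24.5 mm above the page, 115 mm from the holder's pivot. z square out of the page
- left_holder_knob (a point): centre of the top of the knob of the left-hand page holder, the mirror image of the right one, on the other page; it is to be left alone
- glasses_case: blue hard spectacles case, 62 x 158 x 41 mm high; loose on the desk, to be left alone. Origin: centre of its underside
- mug: blue ceramic mug, 82 mm across, 95 mm high; loose on the desk, to be left alone. Origin: centre of its underside
- note_block: block of sticky notes, yellow, pink and green, 76 x 76 x 36 mm; loose on the desk, to be left alone. Origin: centre of its underside
- stapler: black and red stapler, 36 x 130 x 46 mm; loose on the desk, to be left alone. Origin: centre of its underside
- eraser: white eraser in a blue sleeve, 22 x 56 x 13 mm; loose on the desk, to be left alone. Origin: centre of its underside
There are look-alikes about, which are no part of the job. Leave any yellow look-alike of the magnifier alone.

How it is judged:
By the outcome, as a careful person would: the job done as asked, in the order asked, and still so for the second after the job is handed in, while the arm keeps its last pose, push and grip.
It also fails if it takes over 61 s, if anything falls off the work surface, if the arm or the gripper's body presses on something with over 40 N, if the wrist force passes 120 N, or if a joint passes its speed limit or range.

## Working session

There is one attempt and no reset: what is moved stays moved. The work goes in short steps, Python scripts to look and compute and a tool call to move; the robot and the scene stay as the last step left them, time stands still between calls to the robot, and variables do not carry over. Pictures are saved under pics/ and viewed, at most 10 in all, crops included, and the job is handed in when it is done.

Besides the shell and the picture viewer there is one more tool, called after ">>>" as name(argument=value, ...) on one line, values as JSON. arm_command: Moves the arm, as the interface text tells. Scaled input: -1 to 1 covers 0.05 m each way for a shift and 60 degrees each way for a turn. Its arguments: {"type":"object","properties":{"deltas":{"type":"array","items":{"type":"array","items":{"type":"array","items":{"type":"number"}}}},"squeeze":{"type":"number"}},"required":["deltas"]}

```bash
mkdir -p pics; ls; python3 - <<'E'
from rig import *
import cv2,pickle,numpy as np
print(state())
d={}
for n in("scene","top","wrist"):
    s=snapshot(n); d[n]=s
    cv2.imwrite(f"pics/{n}0.png",s["image"]); print(n,{k:np.round(v,4).tolist() for k,v in s.items() if k!="image"})
pickle.dump(d,open("s0.pkl","wb"))
cv2.imwrite("pics/both0.png",np.hstack([cv2.resize(d[n]["image"],(400,300),interpolation=cv2.INTER_AREA) for n in("scene","wrist")]))
E
```

```text
pics
{'t': 0.0, 'joint_positions': array([-1.27456942e+00,  4.80837817e-01,  1.59689378e+00,  1.31344554e-05,
        1.06511551e+00, -4.66157752e-02]), 'dq': array([-0.00017293, -0.00169612, -0.00026234, -0.00016754, -0.001304  ,
        0.00146383]), 'tau': array([ 2.32847262e-03, -9.50629735e+01, -4.30178475e+01,  4.78147143e-06,
        1.24369719e-02, -4.83628412e-05]), 'ee_pos': array([ 0.21839943, -0.6117662 ,  0.24166109]), 'tool_rot': array([ 9.85343655e-01,  1.70579860e-01, -7.23796905e-05, -6.23063070e-04]), 'force': array([ 0.10041485, -0.5393014 ,  0.28004392]), 'moment': array([ 0.0273338 , -0.01668102,  0.01475578]), 'finger_force': 0.0, 'gripper_width': 0.08518289837307583}
scene {'fx': 391.7922, 'fy': 391.7922, 'cx': 281.146, 'cy': 200.2072, 'k1': 0.0047, 'R': [[0.8747, 0.4842, -0.0209], [0.2858, -0.5503, -0.7845], [-0.3913, 0.6802, -0.6198]], 't': [-0.5359, -0.0774, 1.4237]}
top {'fx': 383.5993, 'fy': 383.5993, 'cx': 280.7654, 'cy': 209.5615, 'k1': -0.0323, 'R': [[-0.0086, -0.9998, 0.0155], [-0.988, 0.0061, -0.1543], [0.1542, -0.0166, -0.9879]], 't': [0.0182, 0.6349, 1.1066]}
wrist {'fx': 324.5369, 'fy': 324.5369, 'cx': 277.1177, 'cy': 209.582, 'k1': -0.0577, 'R': [[0.3366, -0.9416, -0.0002], [-0.9065, -0.3241, 0.2707], [-0.255, -0.091, -0.9627]], 't': [-0.6498, -0.0358, 0.3789]}
```

View pics/top0.png

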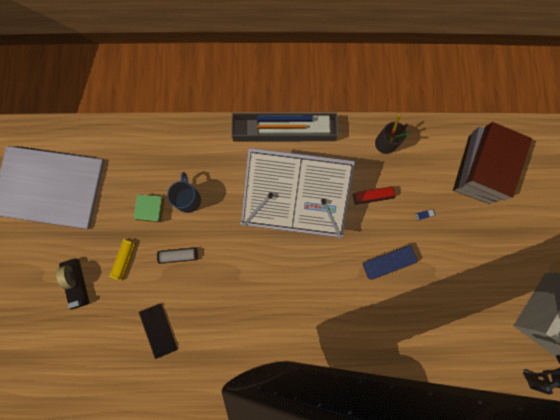

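View pics/scene0.png

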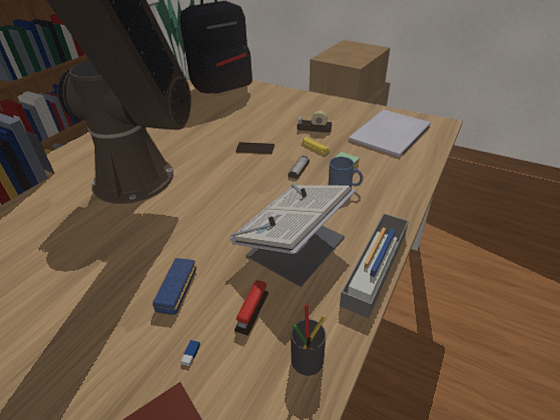

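The top view shows four bar-like things. The grey clear bar in a black frame is at (177,255), the yellow look-alike at (122,259), a black phone-like slab at (158,330) and a tape dispenser at (73,283). (177,255) fits the magnifier. The book is at (298,193), and the right holder's knob is at about (324,201), with its finger running to about (340,232). I'll confirm both in one enlarged crop.

```bash
python3 - <<'E'
import cv2,pickle,numpy as np
d=pickle.load(open("s0.pkl","rb")); a=d["top"]["image"];b=d["scene"]["image"]
g=lambda im,x,y,w,h,s:cv2.resize(im[y:y+h,x:x+w],None,fx=s,fy=s,interpolation=cv2.INTER_CUBIC)
# top book crop x235..365,y140..245 s=4 -> 520x420 ; mag crop 
o=np.zeros((600,800,3),np.uint8)
A=g(a,235,140,130,105,3.0);o[:315,:390]=A       # 3x
B=g(b,225,175,135,80,3.0);o[:240,395:800]=B
C=g(a,100,230,110,55,3.5);C=C[:192,:385];o[320:320+C.shape[0],:C.shape[1]]=C
D=g(b,280,130,100,70,4);o[320:600,395:795]=D
cv2.imwrite("pics/crop1.png",np.clip(o.astype(float)*1.4,0,255).astype(np.uint8))
E
```

```text
(no output)
```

View pics/crop1.png

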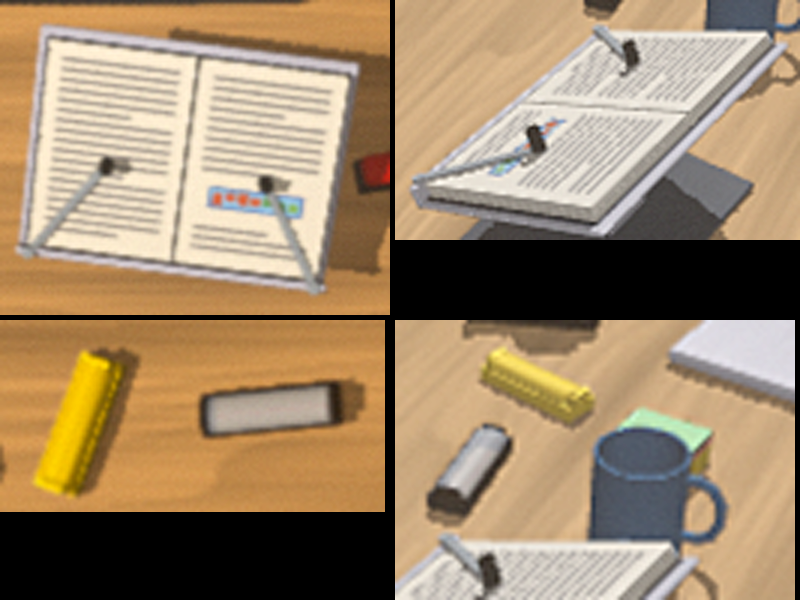

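The crop confirms it. The clear bar in a black frame is the magnifier, at top pixel (177,255), and the yellow ribbed bar is the look-alike. The right holder runs from its pivot at about (341,236) to its knob at about (324,201), across the map strip at about (320,207).

```bash
cat > h.py <<'E'
import cv2,numpy as np,pickle
from scipy.optimize import least_squares
from scipy.spatial.transform import Rotation as Ro
def ray(s,p):
    K=np.array([[s["fx"],0,s["cx"]],[0,s["fy"],s["cy"]],[0,0,1.]])
    q=cv2.undistortPoints(np.array([[p]],float),K,np.array([s["k1"],0,0,0.]))[0,0]
    R=np.array(s["R"]);d=R.T@np.array([q[0],q[1],1]);return -R.T@np.array(s["t"]),d/np.linalg.norm(d)
def onz(s,p,z):
    o,d=ray(s,p);return o+d*(z-o[2])/d[2]
def proj(s,X):
    c=np.atleast_2d(X)@np.array(s["R"]).T+np.array(s["t"]);q=c[:,:2]/c[:,2:]
    q=q*(1+s["k1"]*(q**2).sum(1))[:,None];return q*s["fx"]+[s["cx"],s["cy"]]
def tri(sp):
    A=np.zeros((3,3));b=np.zeros(3)
    for s,p in sp:
        o,d=ray(s,p);M=np.eye(3)-np.outer(d,d);A+=M;b+=M@o
    X=np.linalg.solve(A,b);return X,[np.round(proj(s,X)[0]-p,1) for s,p in sp]
def blob(m,near=None,amin=10):
    n,l,st,c=cv2.connectedComponentsWithStats(m.astype(np.uint8))
    return sorted([(int(st[i,4]),c[i].round(1).tolist(),st[i,:4].tolist()) for i in range(1,n) if st[i,4]>=amin],reverse=True),l
def bookpts(r):  # book frame: page foot x=-98+r
    pass
def bookpose(v): # x,y of joint axis, yaw, tilt -> R,t
    R=(Ro.from_euler('z',v[2])*Ro.from_euler('y',-v[3])).as_matrix();return R,np.array([v[0],v[1],.105])
E
python3 - <<'E'
from h import *
d=pickle.load(open("s0.pkl","rb"))
for n in("top","scene"):
    im=d[n]["image"];h=cv2.cvtColor(im,cv2.COLOR_BGR2HSV)
    x,y,w,hh=(235,140,130,105) if n=="top" else (225,175,135,80)
    H=h[y:y+hh,x:x+w]
    m=(H[...,2]>150)&(H[...,1]<70)&(H[...,0]<40)
    print(n,'hsv page',H[hh//2,w//3])
    m=cv2.morphologyEx(m.astype(np.uint8),cv2.MORPH_OPEN,np.ones((2,2)))
    m=cv2.morphologyEx(m,cv2.MORPH_CLOSE,np.ones((7,7)))
    c=max(cv2.findContours(m,0,2)[0],key=cv2.contourArea);hu=cv2.convexHull(c)
    print(cv2.contourArea(c),cv2.approxPolyDP(hu,4,True)[:,0]+[x,y])
    k=(H[...,2]<60); print('dark',blob(k,amin=4)[0][:8])
s=d["top"];im=s["image"];h=cv2.cvtColor(im,cv2.COLOR_BGR2HSV)
R=h[240:270,150:205];m=(R[...,1]<90)|(R[...,2]<50)
c=max(cv2.findContours(m.astype(np.uint8),0,2)[0],key=cv2.contourArea)
r=cv2.minAreaRect(c);bx=cv2.boxPoints(r)+[150,240];print(r,bx)
W=[onz(s,p,.012) for p in bx];print(np.round(W,4),np.mean(W,0),[np.linalg.norm(W[i]-W[i-1]) for i in range(4)])
E
```

```text
top hsv page [ 17  39 138]
6476.5 [[253 155]
 [351 167]
 [341 230]
 [246 220]]
dark [(69, [34.0, 0.0], [0, 0, 69, 1]), (47, [121.4, 60.0], [118, 53, 12, 12]), (16, [88.3, 60.9], [87, 59, 4, 5]), (15, [35.3, 54.9], [34, 53, 4, 5])]
scene hsv page [ 18  17 154]
3064.0 [[348 187]
 [291 244]
 [240 237]
 [298 186]]
dark [(587, [79.4, 73.3], [28, 59, 82, 21]), (64, [39.2, 70.1], [11, 66, 56, 9]), (36, [46.4, 46.0], [44, 42, 6, 9]), (31, [69.0, 1.0], [63, 0, 12, 4]), (28, [78.1, 17.5], [76, 14, 5, 8]), (9, [104.0, 4.0], [104, 0, 1, 9]), (7, [113.0, 68.0], [110, 65, 7, 7])]
((27.135250091552734, 14.98770523071289), (11.407503128051758, 39.020904541015625), 84.80557250976562) [[157.18853045 251.07377148]
 [196.04918289 247.54098511]
 [197.08197021 258.90163803]
 [158.22131729 262.43442535]]
[[0.5148 0.3916 0.012 ]
 [0.5248 0.2731 0.012 ]
 [0.4903 0.2691 0.012 ]
 [0.4803 0.3872 0.012 ]] [0.50253342 0.33026168 0.012     ] [np.float64(0.03474314078035483), np.float64(0.11896037559851924), np.float64(0.034763693252107375), np.float64(0.11844993655904888)]
```

```bash
cat >> h.py <<'E'
# page corner points in book frame (foot offset f): LH, RH, RF, LF
def corners(f): return np.array([[f+.196,.138,.03],[f+.196,-.138,.03],[f,-.138,.03],[f,.138,.03]])
def fitbook(obs,v0=(.6,.0,0,.3,-.098),free=5):
    # obs: list of (cam, pixel, fn(f)->book pt)
    def res(v):
        R,t=bookpose(v);return np.concatenate([proj(s,R@fn(v[4])+t)[0]-p for s,p,fn in obs])
    r=least_squares(res,v0,loss='soft_l1',f_scale=1.);return r.x,res(r.x).reshape(-1,2)
E
python3 - <<'E'
from h import *
d=pickle.load(open("s0.pkl","rb"))
T=[(252.5,154.5),(351.5,166.5),(341.5,230.5),(245.5,220.5)];S=[(348.5,186.5),(291,244.5),(239.5,237.5),(298,185.5)]
for a,b in zip(T,S): print(tri([(d["top"],a),(d["scene"],b)]))
obs=[(d[n],np.array(p),(lambda f,i=i:corners(f)[i])) for n,P in(("top",T),("scene",S)) for i,p in enumerate(P)]
v,r=fitbook(obs);print(v.round(4),np.degrees(v[2:4]),r.round(1).tolist())
R,t=bookpose(v);m=R@[v[4]+.068,-.0705,.03]+t;print('map',m,proj(d["top"],m))
print('knob',tri([(d["top"],(235+88.3,200.6)),(d["scene"],(225+46.4,175+43.5))]))
for n in d: 
  s=d[n];print(n,'cam',-np.array(s["R"]).T@s["t"])
E
```

```text
(array([0.77420549, 0.09384436, 0.16501522]), [array([-0.5, -0.9]), array([-1. ,  0.3])])
(array([ 0.73887618, -0.17971523,  0.16495165]), [array([-0.6, -0.9]), array([-1.3,  0.2])])
(array([ 0.57007137, -0.15712132,  0.0930238 ]), [array([-1.1, -1.4]), array([-1.9,  0.2])])
(array([0.60177994, 0.11937721, 0.09357183]), [array([-1.1, -1.7]), array([-1.9,  0.3])])
[ 0.6896 -0.0345 -0.126   0.4031 -0.1064] [-7.21950024 23.09499627] [[-0.4, -2.2], [-0.3, -2.4], [-1.0, 0.9], [0.1, -0.4], [0.0, -0.2], [-0.0, -0.0], [-4.0, 0.1], [-3.4, 1.3]]
map [ 0.63404506 -0.09849512  0.11753493] [[320.56745953 205.93903899]]
knob (array([ 0.64408998, -0.10263896,  0.14793386]), [array([-0., -0.]), array([-0.1,  0. ])])
scene cam [ 1.0480436  -0.75159487  0.81050736]
top cam [0.4568001  0.03280738 1.19085466]
wrist cam [ 0.28291409 -0.58903053  0.37429365]
```

```bash
cat >> h.py <<'E'
def plan(st,P,R,N):
    """constant row [x,y,z,wx,wy,wz], N rows, from measured pose to P,R"""
    R0=Ro.from_quat(st["tool_rot"]);w=(R0.inv()*Ro.from_matrix(R)).as_rotvec()/N
    A=sum((R0*Ro.from_rotvec(w*k)).as_matrix() for k in range(N))
    dx=np.linalg.solve(A,np.array(P)-st["ee_pos"])
    row=np.r_[dx/.05,w/np.radians(60)]
    print(f"N={N} row",row.round(3).tolist(),"| mm/row %.1f deg/row %.2f"%(np.linalg.norm(dx)*1e3,np.degrees(np.linalg.norm(w))))
def toolR(Rb,psi=0):
    """tool with z=-page normal, x=page x turned by psi about page normal"""
    return Rb@Ro.from_euler('z',psi).as_matrix()@np.diag([1,-1,-1.])
E
python3 - <<'E'
from h import *
from rig import state
v=[.6896,-.0345,-.126,.39,-.098];R,t=bookpose(v)
m=np.array([.634,-.0985,.1175])
plan(state(),m+R@[0,.03,.17],toolR(R),20)
E
```

```text
N=20 row [0.425, -0.508, 0.038, -0.004, 0.018, 0.022] | mm/row 33.2 deg/row 1.74
```

>>> arm_command(deltas=[[[0.3,0.425,-0.508,0.038,-0.004,0.018,0.022],[0.3,0.425,-0.508,0.038,-0.004,0.018,0.022],[0.3,0.425,-0.508,0.038,-0.004,0.018,0.022],[0.3,0.425,-0.508,0.038,-0.004,0.018,0.022],[0.3,0.425,-0.508,0.038,-0.004,0.018,0.022],[0.3,0.425,-0.508,0.038,-0.004,0.018,0.022],[0.3,0.425,-0.508,0.038,-0.004,0.018,0.022],[0.3,0.425,-0.508,0.038,-0.004,0.018,0.022],[0.3,0.425,-0.508,0.038,-0.004,0.018,0.022],[0.3,0.425,-0.508,0.038,-0.004,0.018,0.022]]], squeeze=20)

```text
t: 0.98
ee_pos: [0.3655, -0.3141, 0.2383]
tool_rot: [0.994, 0.055, 0.096, 0.004]
force: [-0.1, -0.4, -0.3]
gripper_width: 0.0256
finger_force: 0.0
```

>>> arm_command(deltas=[[[0.3,0.425,-0.508,0.038,-0.004,0.018,0.022],[0.3,0.425,-0.508,0.038,-0.004,0.018,0.022],[0.3,0.425,-0.508,0.038,-0.004,0.018,0.022],[0.3,0.425,-0.508,0.038,-0.004,0.018,0.022],[0.3,0.425,-0.508,0.038,-0.004,0.018,0.022],[0.3,0.425,-0.508,0.038,-0.004,0.018,0.022],[0.3,0.425,-0.508,0.038,-0.004,0.018,0.022],[0.3,0.425,-0.508,0.038,-0.004,0.018,0.022],[0.3,0.425,-0.508,0.038,-0.004,0.018,0.022],[0.3,0.425,-0.508,0.038,-0.004,0.018,0.022]]])

```text
t: 1.82
ee_pos: [0.5734, -0.0591, 0.2755]
tool_rot: [0.98, -0.061, 0.19, 0.009]
force: [0.9, -0.5, -0.0]
gripper_width: 0.0256
finger_force: 0.0
```

```bash
python3 - <<'E'
from h import *
from rig import *
st=state();print(st["ee_pos"],st["gripper_width"],st["force"],st["joint_positions"].round(2))
s=snapshot("wrist");s2=snapshot("top");s3=snapshot("scene");pickle.dump(dict(wrist=s,top=s2,scene=s3,st=st),open("s1.pkl","wb"));cv2.imwrite("pics/w1.png",s["image"])
E
```

```text
[ 0.57339908 -0.05905189  0.27553742] 0.025613850424044616 [ 0.91468429 -0.46090334 -0.04684855] [-0.17  0.18  2.04  0.04  0.54  1.49]
```

View pics/w1.png

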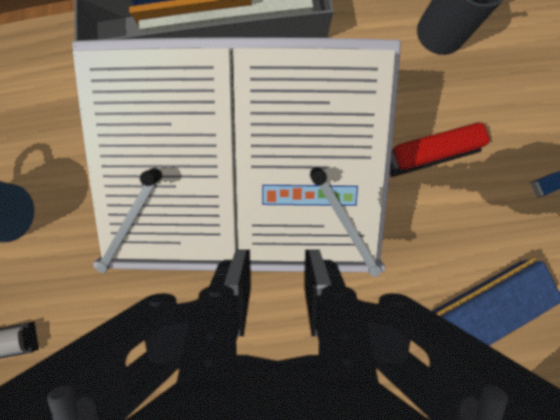

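The wrist view shows the page corners at about (80,50), (395,50), (382,262) and (100,262). The strip spans (262–357, 184–206), the right knob is at (318,176) and its pivot is at (375,268).

```bash
python3 - <<'E'
from h import *
d=pickle.load(open("s1.pkl","rb"));s=d["wrist"];im=s["image"].astype(int);h=cv2.cvtColor(s["image"],cv2.COLOR_BGR2HSV)
print('page',im[57,150],'border',im[44,150],'strip',im[189,335])
cream=((h[...,2]>130)&(im[...,2]-im[...,0]>12)&(h[...,1]<80)).astype(np.uint8)
cream[:, :60]=0;cream[280:]=0
l=blob(cream,amin=500)[0];print(l[:4])
# edge profiles
def edge(rng,line):  # transitions
    pass
pts={}
def fit(P):
    P=np.array(P,float);vx,vy,x,y=cv2.fitLine(P.astype(np.float32),cv2.DIST_HUBER,0,.01,.01).ravel();return np.array([vy,-vx,vy*x-vx*y])
X=lambda a,b:np.linalg.solve(np.array([a[:2],b[:2]]),[a[2],b[2]])
cc=cv2.morphologyEx(cream,cv2.MORPH_CLOSE,np.ones((9,9)))
n,lab,stt,_=cv2.connectedComponentsWithStats(cc);k=1+np.argmax(stt[1:,4]);cc=(lab==k)
rows=np.arange(70,240);L=fit([(np.where(cc[r])[0].min()-.5,r) for r in rows if r<160]);Rr=fit([(np.where(cc[r])[0].max()+.5,r) for r in rows])
T=fit([(c,np.where(cc[:,c])[0].min()-.5) for c in list(range(95,225))+list(range(245,380))])
B=fit([(c,np.where(cc[:,c])[0].max()+.5) for c in list(range(130,215))+list(range(255,300))+list(range(340,360))])
# spine: darkest column
g=h[...,2].astype(float)
S=fit([(225+np.average(np.arange(20),weights=np.clip(np.median(g[r,222:248])-g[r,225:245],0,None)+1e-6),r) for r in range(60,255)])
c=[X(T,L),X(T,Rr),X(B,Rr),X(B,L),X(T,S),X(B,S)];print(np.round(c,1).tolist())
blue=((h[...,0]>90)&(h[...,0]<125)&(h[...,1]>40)&(h[...,2]>110)).astype(np.uint8);blue[:170]=0;blue[220:]=0;blue[:,:250]=0;blue[:,370:]=0
q=np.argwhere(blue)[:,::-1].astype(np.float32);rc=cv2.minAreaRect(q);print(rc)
dark=(g<70);dark[:160]=0;dark[190:]=0
print([b for b in blob(dark,amin=20)[0]][:8])
fns=[lambda f,i=i:corners(f)[i] for i in range(4)]+[lambda f:np.array([f+.196,0,.03]),lambda f:np.array([f,0,.03])]
obs=[(s,p,fn) for p,fn in zip(c,fns)]+[(s,np.array(rc[0]),lambda f:np.array([f+.068,-.0705,.03]))]
v,r=fitbook(obs);print(v.round(4),np.degrees(v[2:4]).round(2),r.round(1).tolist())
t0=pickle.load(open("s0.pkl","rb"))
R,t=bookpose(v)
P=R@np.array([[v[4]+.196,.138,.03],[v[4]+.196,-.138,.03],[v[4],-.138,.03],[v[4],.138,.03]]).T
print('top repr',proj(t0["top"],(P.T+t)).round(1).tolist(),'scene',proj(t0["scene"],(P.T+t)).round(1).tolist())
E
```

```text
page [194 210 209] border [188 180 184] strip [185 163 129]
[(24078, [309.7, 146.4], [233, 48, 162, 214]), (20956, [168.3, 158.0], [72, 39, 163, 222]), (915, [224.9, 11.5], [139, 0, 172, 28])]
[[71.5999984741211, 54.599998474121094], [396.3999938964844, 38.400001525878906], [375.29998779296875, 261.79998779296875], [98.4000015258789, 258.20001220703125], [230.60000610351562, 46.70000076293945], [236.3000030517578, 260.0]]
((309.4129638671875, 194.37344360351562), (95.10982513427734, 20.907377243041992), 1.023030161857605)
[(342, [408.5, 167.4], [389, 160, 60, 17]), (266, [151.1, 176.6], [141, 168, 22, 17]), (208, [318.2, 175.6], [311, 168, 16, 17]), (135, [9.6, 186.5], [0, 182, 25, 8]), (70, [543.4, 177.8], [531, 172, 26, 13]), (28, [550.7, 184.1], [546, 180, 11, 10])]
[ 0.6686 -0.0302 -0.1317  0.3854 -0.087 ] [-7.55 22.08] [[-0.1, -6.3], [-1.9, 8.5], [0.1, -0.0], [2.1, 0.4], [-0.3, -1.7], [0.0, 0.7], [0.4, -0.0]]
top repr [[251.5, 152.2], [351.2, 164.6], [340.2, 232.6], [244.4, 220.6]] scene [[348.4, 184.1], [290.1, 241.8], [234.4, 233.9], [294.2, 183.7]]
```

```bash
cat > m.py <<'E'
from h import *
def fit(P):
    P=np.array(P,np.float32)
    for _ in range(3):
        vx,vy,x,y=cv2.fitLine(P,cv2.DIST_L1,0,.01,.01).ravel();n=np.array([vy,-vx,vy*x-vx*y]);e=abs(P@n[:2]-n[2]);P=P[e<max(1.,np.median(e)*2.5)]
    return n
X=lambda a,b:np.linalg.solve(np.array([a[:2],b[:2]]),[a[2],b[2]])
def measure(s):
    im=s["image"].astype(int);h=cv2.cvtColor(s["image"],cv2.COLOR_BGR2HSV);g=h[...,2]
    cream=((g>130)&(im[...,2]-im[...,0]>6)&(h[...,1]<70)).astype(np.uint8);cream[280:]=0;cream[:30]=0
    def pg(lo,hi,cs,rs,side):
        m=cream.copy();m[:,:lo]=0;m[:,hi:]=0
        m=cv2.morphologyEx(m,cv2.MORPH_OPEN,np.ones((3,3)))
        T=[(c,np.where(m[:,c])[0].min()-.5) for c in cs];B=[(c,np.where(m[:,c])[0].max()+.5) for c in cs]
        E=[(np.where(m[r])[0].max()+.5 if side>0 else np.where(m[r])[0].min()-.5,r) for r in rs]
        return T,B,E
    T1,B1,E1=pg(233,420,[*range(245,385)],[*range(65,160),*range(205,240)],1)
    T0,B0,E0=pg(60,230,[*range(95,225)],[*range(65,170)],-1)
    T=fit(T1+T0);B=fit([p for p in B1+B0 if 125<p[0]<222 or 250<p[0]<300]);E=fit(E1);L=fit(E0)
    S=fit([(225+np.argmin(g[r,225:245]),r) for r in range(60,255)])
    return [X(T,L),X(T,E),X(B,E),X(B,L),X(T,S),X(B,S)]
fns=[lambda f,i=i:corners(f)[i] for i in range(4)]+[lambda f:np.array([f+.196,0,.03]),lambda f:np.array([f,0,.03])]
E
python3 - <<'E'
from m import *
d=pickle.load(open("s1.pkl","rb"));s=d["wrist"];c=measure(s);print(np.round(c,1).tolist())
mp=np.array([309.4,194.4])
obs=[(s,p,fn) for p,fn in zip(c,fns)]+[(s,mp,lambda f:np.array([f+.068,-.0705,.03]))]
t0=pickle.load(open("s0.pkl","rb"))
T=[(252.5,154.5),(351.5,166.5),(341.5,230.5),(245.5,220.5)]
for o in (obs,):
    v,r=fitbook(o);print(v.round(4),np.degrees(v[2:4]).round(2),r.round(1).tolist())
R,t=bookpose(v);P=(R@corners(v[4]).T).T+t
print('top',proj(t0["top"],P).round(1).tolist(),'scene',proj(t0["scene"],P).round(1).tolist())
m=R@[v[4]+.068,-.0705,.03]+t;piv=m+R@[-.076,-.0675,0];print('map',m,'piv pix',proj(s,piv+R@[0,0,.003]))
# knob: intersect ray with plane 24.5mm above page
o,dd=ray(s,(318.2,173.5))
n=R[:,2];
for z in(.0245,.02):
    k=o+dd*((m+n*z-o)@n)/(dd@n);q=R.T@(k-piv);print('knob map',R.T@(k-m),'radius',np.hypot(q[0],q[1]),'theta',np.arctan2(q[0],q[1]))
E
```

```text
[[70.80000305175781, 47.5], [395.8999938964844, 47.5], [376.20001220703125, 261.79998779296875], [99.0, 258.3999938964844], [230.8000030517578, 47.5], [236.3000030517578, 260.1000061035156]]
[ 0.6669 -0.0301 -0.1348  0.3888 -0.0853] [-7.72 22.28] [[0.4, 0.1], [-0.4, -0.4], [-0.9, 0.6], [1.3, -0.0], [-0.3, -2.8], [-0.2, 0.8], [0.5, 0.3]]
top [[251.6, 152.1], [351.4, 164.8], [340.1, 232.8], [244.4, 220.5]] scene [[348.4, 183.9], [289.7, 241.5], [234.3, 233.7], [294.4, 183.6]]
map [ 0.63024067 -0.09624925  0.12619603] piv pix [[375.39891063 271.04174793]]
knob map [ 0.02410838 -0.0039041   0.0245    ] radius 0.11860069941502568 theta 1.0048455135954117
knob map [ 0.02334983 -0.00444209  0.02      ] radius 0.117671954296984 theta 1.0052480313605743
```

```bash
cat >> m.py <<'E'
def fit6(obs,v0):
    # v: x,y,z of map, yaw,tilt,roll ; page points in map frame
    def pose(v): return (Ro.from_euler('z',v[3])*Ro.from_euler('y',-v[4])).as_matrix(),np.array(v[:3])
    def res(v):
        R,t=pose(v);return np.concatenate([w*(proj(s,R@p+t)[0]-q) for s,q,p,w in obs])
    r=least_squares(res,v0,loss='soft_l1');return r.x,res(r.x).reshape(-1,2),pose(r.x)
Q=np.array([[.128,.2085,0],[.128,-.0675,0],[-.068,-.0675,0],[-.068,.2085,0],[.128,.0705,0],[-.068,.0705,0],[0,0,0]])
E
python3 - <<'E'
from m import *
d=pickle.load(open("s1.pkl","rb"));s=d["wrist"];c=measure(s);c.append(np.array([309.4,194.4]))
t0=pickle.load(open("s0.pkl","rb"))
use=[0,1,2,4,5,6]
ow=[(s,c[i],Q[i],1.) for i in use]
T=[(252,153.5),(352,165.5),(341.5,231.5),(245,221.5)];S=[(349,186),(291,244.5),(238.5,238),(297.5,185)]
ot=[(t0["top"],np.array(T[i]),Q[i],1.) for i in range(4)];os=[(t0["scene"],np.array(S[i]),Q[i],1.) for i in range(4)]
for n,o in(("w",ow),("t+s",ot+os),("w+t",ow+ot),("all",ow+ot+os)):
    v,r,_=fit6(o,[.63,-.097,.12,-.13,.38]);print(n,v.round(4),np.degrees(v[4]).round(2),r.round(1).tolist())
E
```

```text
w [ 0.6303 -0.0964  0.125  -0.1346  0.4008] 22.96 [[0.3, 0.4], [-0.1, -0.1], [-1.3, 0.0], [-0.1, -2.4], [0.2, 0.3], [0.6, 0.4]]
t+s [ 0.6336 -0.0979  0.1172 -0.1252  0.4052] 23.21 [[-0.2, -0.9], [-1.0, -1.2], [-1.2, 0.1], [0.4, -1.2], [-0.6, 0.1], [-0.1, -0.2], [-3.0, -0.4], [-2.9, 1.8]]
w+t [ 0.6302 -0.0967  0.1249 -0.1329  0.4028] 23.08 [[0.2, 0.9], [0.1, -0.1], [-1.0, -0.1], [-0.1, -2.2], [0.6, 0.4], [0.9, 0.5], [-0.4, -1.1], [-0.6, -0.6], [-1.3, 1.2], [-0.4, -0.9]]
all [ 0.6309 -0.0967  0.1237 -0.1336  0.4017] 23.02 [[1.2, 0.9], [-0.6, 0.1], [-1.5, -0.7], [0.1, -2.0], [0.6, -0.3], [0.6, 0.0], [-0.3, -1.3], [-0.6, -0.7], [-1.4, 1.0], [-0.3, -1.1], [-0.8, -1.8], [-1.3, -2.7], [-3.9, -3.1], [-3.0, -0.4]]
```

```bash
cat >> m.py <<'E'
MP=np.array([.6305,-.0967,.1237]);RB=(Ro.from_euler('z',-.133)*Ro.from_euler('y',-.397)).as_matrix()
E
python3 - <<'E'
from m import *
from rig import state
plan(state(),MP+RB@[.022,-.005,.07],toolR(RB),10)
E
```

```text
N=10 row [0.041, 0.071, 0.187, -0.001, 0.001, 0.001] | mm/row 10.2 deg/row 0.12
```

>>> arm_command(deltas=[[[0.45,0.05,0.089,0.234,-0.001,0.001,0.001],[0.45,0.05,0.089,0.234,-0.001,0.001,0.001],[0.45,0.05,0.089,0.234,-0.001,0.001,0.001],[0.45,0.05,0.089,0.234,-0.001,0.001,0.001],[0.45,0.05,0.089,0.234,-0.001,0.001,0.001],[0.45,0.05,0.089,0.234,-0.001,0.001,0.001],[0.45,0.05,0.089,0.234,-0.001,0.001,0.001],[0.45,0.05,0.089,0.234,-0.001,0.001,0.001],[0.45,0,0,0,0,0,0],[0.45,0,0,0,0,0,0]]])

```text
t: 2.8
ee_pos: [0.6215, -0.1028, 0.1951]
tool_rot: [0.979, -0.066, 0.193, 0.012]
force: [-0.5, 0.2, -0.1]
gripper_width: 0.0384
finger_force: 0.0
```

```bash
python3 - <<'E'
from m import *
from rig import *
st=state();s=snapshot("wrist");pickle.dump(dict(wrist=s,st=st),open("s2.pkl","wb"));cv2.imwrite("pics/w2.png",s["image"])
print("tool in map",(RB.T@(st["ee_pos"]-MP)).round(4),'tcp pix',proj(s,st["ee_pos"]))
for n,p in(("map",MP),("piv",MP+RB@[-.076,-.0675,.004])): print(n,proj(s,p).round(1))
g=cv2.cvtColor(s["image"],cv2.COLOR_BGR2HSV)[...,2]
m=g<60;m[260:]=0;print(blob(m,amin=60)[0][:6])
E
```

```text
tool in map [ 0.0201 -0.0073  0.069 ] tcp pix [[276.46673208 276.99541552]]
map [[265.9 255.1]]
piv [[358.6 351.8]]
[(3607, [453.1, 23.0], [414, 0, 96, 56]), (3364, [224.1, 24.7], [79, 6, 226, 33]), (1637, [20.4, 17.7], [0, 0, 55, 43]), (725, [41.0, 235.1], [22, 221, 41, 29]), (506, [273.2, 232.9], [263, 218, 22, 30]), (454, [407.8, 194.2], [379, 175, 115, 35])]
```

View pics/w2.png

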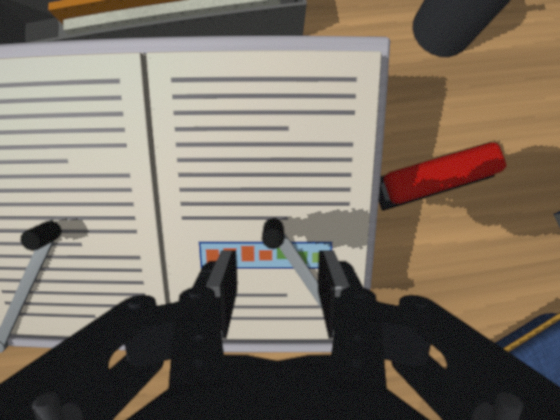

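The view shows the knob blob at (273,233) between the finger lanes, the strip at about (266,255) as predicted, and the fingers at x 225 and 330.

```bash
python3 - <<'E'
from m import *
a=pickle.load(open("s1.pkl","rb"))["wrist"];b=pickle.load(open("s2.pkl","rb"))["wrist"]
X,e=tri([(a,(318.2,176)),(b,(273.2,233))]);k=RB.T@(X-MP);print('knob',k,e)
for c,p in((a,(318.2,176)),(b,(273.2,233))):
    o,d=ray(c,p);n=RB[:,2]
    q=RB.T@(o+d*((MP+n*.013-o)@n)/(d@n)-MP);print(q,np.hypot(q[0]+.076,q[1]+.0675),np.arctan2(q[0]+.076,q[1]+.0675))
# refine map by blue strip + spine/top line in b
h=cv2.cvtColor(b["image"],cv2.COLOR_BGR2HSV)
bl=((h[...,0]>90)&(h[...,0]<125)&(h[...,1]>40)&(h[...,2]>110)).astype(np.uint8);bl[:230]=0;bl[275:]=0;bl[:,:190]=0;bl[:,340:]=0
q=np.argwhere(bl)[:,::-1].astype(np.float32);print(cv2.minAreaRect(q),q.min(0),q.max(0))
print('strip corners pred',proj(b,[MP+RB@np.array([x,y,0]) for x,y in((.01,.045),(.01,-.045),(-.01,-.045),(-.01,.045))]).round(1).tolist())
print('head pred',proj(b,[MP+RB@np.array([.128,y,0]) for y in(.0705,-.0675)]).round(1).tolist())
E
```

```text
knob [ 0.02025161 -0.0052454   0.01223332] [array([-0.1, -0.1]), array([0.2, 0.1])]
[ 0.02031584 -0.00525628  0.013     ] 0.11467789773796719 0.997064705554665
[ 0.02061675 -0.00515582  0.013     ] 0.11498518391412761 0.9977512760320477
((265.5, 254.5), (27.0, 133.0), 90.0) [199. 241.] [332. 268.]
strip corners pred [[198.2, 241.2], [333.4, 241.2], [331.9, 268.4], [200.3, 268.4]]
head pred [[141.8, 49.7], [381.3, 48.8]]
```

```bash
python3 - <<'E'
from m import *
from rig import state
st=state();st=dict(st);plan(st,MP+RB@[.0205,-.0052,.020],toolR(RB),5)
th=np.linspace(.997,2.2,21)
d=np.diff(np.c_[np.sin(th),-np.cos(th)]*.115,axis=0)/.05
print(d.round(3).tolist())
E
```

```text
N=5 row [0.001, -0.007, 0.199, -0.0, 0.001, -0.0] | mm/row 9.9 deg/row 0.08
[[0.072, 0.118], [0.064, 0.122], [0.057, 0.126], [0.049, 0.129], [0.041, 0.132], [0.033, 0.134], [0.025, 0.136], [0.017, 0.137], [0.009, 0.138], [0.0, 0.138], [-0.008, 0.138], [-0.016, 0.137], [-0.025, 0.136], [-0.033, 0.134], [-0.041, 0.132], [-0.049, 0.13], [-0.056, 0.126], [-0.064, 0.123], [-0.071, 0.119], [-0.078, 0.114]]
```

>>> arm_command(deltas=[[[0.45,0.001,-0.007,0.199,0,0.001,0],[0.45,0.001,-0.007,0.199,0,0.001,0],[0.45,0.001,-0.007,0.199,0,0.001,0],[0.45,0.001,-0.007,0.199,0,0.001,0],[0.45,0.001,-0.007,0.199,0,0.001,0],[0.45,0,0,0,0,0,0],[0.2,0,0,0,0,0,0],[0.2,0,0,0,0,0,0],[0.2,0,0,0,0,0,0],[0.2,0,0,0,0,0,0]]])

```text
t: 3.68
ee_pos: [0.6411, -0.1035, 0.1507]
tool_rot: [0.978, -0.066, 0.197, 0.013]
force: [-0.5, -0.1, -0.2]
gripper_width: 0.017
finger_force: 0.0
```

>>> arm_command(deltas=[[[0.2,0.072,0.118,0,0,0,0],[0.2,0.064,0.122,0,0,0,0],[0.2,0.057,0.126,0,0,0,0],[0.2,0.049,0.129,0,0,0,0],[0.2,0.041,0.132,0,0,0,0],[0.2,0.033,0.134,0,0,0,0],[0.2,0.025,0.136,0,0,0,0],[0.2,0.017,0.137,0,0,0,0],[0.2,0.009,0.138,0,0,0,0],[0.2,0,0.138,0,0,0,0]]])

```text
t: 4.52
ee_pos: [0.6489, -0.1713, 0.1572]
tool_rot: [0.978, -0.066, 0.196, 0.013]
force: [-0.5, 0.5, 0.6]
gripper_width: 0.0171
finger_force: 0.3
```

>>> arm_command(deltas=[[[0.2,-0.008,0.138,0,0,0,0],[0.2,-0.016,0.137,0,0,0,0],[0.2,-0.025,0.136,0,0,0,0],[0.2,-0.033,0.134,0,0,0,0],[0.2,-0.041,0.132,0,0,0,0],[0.2,-0.049,0.13,0,0,0,0],[0.2,-0.056,0.126,0,0,0,0],[0.2,-0.064,0.123,0,0,0,0],[0.2,-0.071,0.119,0,0,0,0],[0.2,-0.078,0.114,0,0,0,0]]])

```text
t: 5.35
ee_pos: [0.6199, -0.2323, 0.1485]
tool_rot: [0.978, -0.066, 0.196, 0.013]
force: [-0.1, 0.7, 0.9]
gripper_width: 0.017
finger_force: 0.3
```

```bash
python3 - <<'E'
from m import *
from rig import *
st=state();print("tool in map",(RB.T@(st["ee_pos"]-MP)).round(4),st["force"],st["joint_positions"].round(2))
s=snapshot("wrist");pickle.dump(dict(wrist=s,st=st),open("s3.pkl","wb"));cv2.imwrite("pics/w3.png",s["image"])
E
```

```text
tool in map [ 0.0165 -0.1358  0.02  ] [-0.11714142  0.68073859  0.90260353] [-0.48  0.48  1.99  0.42  0.33  0.86]
```

View pics/w3.png

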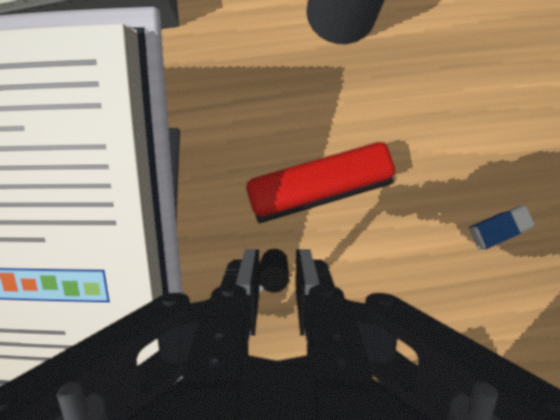

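The knob sits between the jaws at (272,268), well outside the page edge at x≈160. The strip is uncovered and the holder is at about 2.19 rad. I'll open and retreat.

>>> arm_command(deltas=[[[0.42,0,0,0,0,0,0],[0.42,0,0,0,0,0,0],[0.42,0,0,0,0,0,0],[0.42,0,0,-0.2,0,0,0],[0.42,0,0,-0.3,0,0,0],[0.5,0,0,-0.4,0,0,0],[0.6,0,0,-0.4,0,0,0],[0.8,0,0,-0.4,0,0,0],[0.8,0,0,-0.4,0,0,0],[0.8,0,0,-0.3,0,0,0]]])

```text
t: 6.23
ee_pos: [0.5739, -0.2255, 0.2617]
tool_rot: [0.978, -0.065, 0.197, 0.013]
force: [0.1, -0.6, 0.2]
gripper_width: 0.068
finger_force: 0.0
```

```bash
python3 - <<'E'
from m import *
from rig import *
st=state();a=np.radians(94.8)
T=np.array([[np.cos(a),np.sin(a),0],[np.sin(a),-np.cos(a),0],[0,0,-1]]).T
T=np.c_[[np.cos(a),np.sin(a),0],[np.sin(a),-np.cos(a),0],[0,0,-1]]
print(st["ee_pos"],np.linalg.det(T));plan(st,[.5025,.330,.18],T,20)
E
```

```text
[ 0.57390272 -0.22547291  0.26166868] 1.0
N=20 row [0.34, -0.543, 0.121, 0.017, -0.014, -0.084] | mm/row 32.6 deg/row 5.21
```

>>> arm_command(deltas=[[[0.8,0.34,-0.543,0.121,0.017,-0.014,-0.084],[0.8,0.34,-0.543,0.121,0.017,-0.014,-0.084],[0.8,0.34,-0.543,0.121,0.017,-0.014,-0.084],[0.8,0.34,-0.543,0.121,0.017,-0.014,-0.084],[0.8,0.34,-0.543,0.121,0.017,-0.014,-0.084],[0.8,0.34,-0.543,0.121,0.017,-0.014,-0.084],[0.8,0.34,-0.543,0.121,0.017,-0.014,-0.084],[0.8,0.34,-0.543,0.121,0.017,-0.014,-0.084],[0.8,0.34,-0.543,0.121,0.017,-0.014,-0.084],[0.8,0.34,-0.543,0.121,0.017,-0.014,-0.084]]])

```text
t: 7.07
ee_pos: [0.6741, 0.0741, 0.2399]
tool_rot: [0.921, 0.375, 0.107, 0.007]
force: [0.7, -0.1, 0.4]
gripper_width: 0.0685
finger_force: 0.0
```

>>> arm_command(deltas=[[[0.8,0.34,-0.543,0.121,0.017,-0.014,-0.084],[0.8,0.34,-0.543,0.121,0.017,-0.014,-0.084],[0.8,0.34,-0.543,0.121,0.017,-0.014,-0.084],[0.8,0.34,-0.543,0.121,0.017,-0.014,-0.084],[0.8,0.34,-0.543,0.121,0.017,-0.014,-0.084],[0.8,0.34,-0.543,0.121,0.017,-0.014,-0.084],[0.8,0.34,-0.543,0.121,0.017,-0.014,-0.084],[0.8,0.34,-0.543,0.121,0.017,-0.014,-0.084],[0.8,0.34,-0.543,0.121,0.017,-0.014,-0.084],[0.8,0.34,-0.543,0.121,0.017,-0.014,-0.084]]])

```text
t: 7.9
ee_pos: [0.5021, 0.3314, 0.1796]
tool_rot: [0.676, 0.737, -0.004, -0.001]
force: [-0.6, 0.9, -0.8]
gripper_width: 0.0683
finger_force: 0.0
```

```bash
python3 - <<'E'
from m import *
from rig import *
st=state();print(st["ee_pos"],st["joint_positions"].round(2),Ro.from_quat(st["tool_rot"]).as_matrix().round(3).tolist())
s=snapshot("wrist");pickle.dump(dict(wrist=s,st=st),open("s4.pkl","wb"));cv2.imwrite("pics/w4.png",s["image"])
print(proj(s,[[.5025,.330,.012],[.5148,.3916,.012],[.5248,.2731,.012],st["ee_pos"]]).round(0).tolist())
E
```

```text
[0.50205317 0.33136391 0.17962031] [0.53 0.48 1.77 0.   0.9  0.45] [[-0.085, 0.996, -0.007], [0.996, 0.085, -0.004], [-0.003, -0.007, -1.0]]
[[279.0, 194.0], [298.0, 129.0], [296.0, 251.0], [277.0, 276.0]]
```

View pics/w4.png

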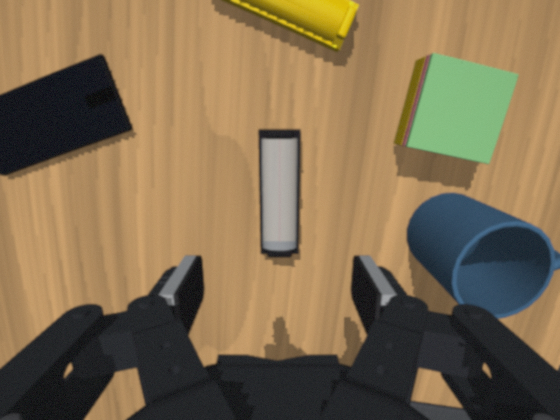

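The magnifier, with its clear window and black frame, spans (258–301, 129–257) and is nearly aligned with the tool. The mug at (480,250) is clear of the right finger.

```bash
python3 - <<'E'
from m import *
from rig import *
d=pickle.load(open("s4.pkl","rb"));s=d["wrist"];st=d["st"];h=cv2.cvtColor(s["image"],cv2.COLOR_BGR2HSV)[110:275,240:320]
m=((h[...,1]<60)|(h[...,2]<60)).astype(np.uint8)
c=max(cv2.findContours(m,0,2)[0],key=cv2.contourArea);r=cv2.minAreaRect(c);b=cv2.boxPoints(r)+[240,110]
print(r,b.tolist())
for z in(.0,.014):
    W=np.array([onz(s,p,z) for p in b]);print(W[:,:2].round(4).tolist(),W.mean(0).round(4),[np.linalg.norm(W[i]-W[i-1]).round(4) for i in range(4)])
e=W[1]-W[0] if np.linalg.norm(W[1]-W[0])>.08 else W[2]-W[1]
print('az',np.degrees(np.arctan2(e[1],e[0])))
E
```

```text
((39.5, 83.5), (125.0, 39.0), 90.0) [[260.0, 131.0], [299.0, 131.0], [299.0, 256.0], [260.0, 256.0]]
[[0.4799, 0.3861], [0.5164, 0.3893], [0.5296, 0.2629], [0.4891, 0.2593]] [0.5038 0.3244 0.    ] [np.float64(0.1271), np.float64(0.0366), np.float64(0.1271), np.float64(0.0407)]
[[0.4807, 0.3868], [0.5155, 0.3898], [0.5281, 0.2691], [0.4894, 0.2656]] [0.5034 0.3278 0.014 ] [np.float64(0.1214), np.float64(0.0349), np.float64(0.1214), np.float64(0.0389)]
az -84.02738659339371
```

```bash
python3 - <<'E'
from m import *
from rig import *
st=state();a=np.radians(95.3)
T=np.c_[[np.cos(a),np.sin(a),0],[np.sin(a),-np.cos(a),0],[0,0,-1]]
plan(st,[.503,.329,.0135],T,8)
E
```

```text
N=8 row [-0.011, 0.017, 0.412, -0.001, 0.001, 0.0] | mm/row 20.6 deg/row 0.09
```

>>> arm_command(deltas=[[[0.8,-0.011,0.017,0.45,-0.001,0.001,0],[0.8,-0.011,0.017,0.5,-0.001,0.001,0],[0.8,-0.011,0.017,0.5,-0.001,0.001,0],[0.8,-0.011,0.017,0.5,-0.001,0.001,0],[0.8,-0.011,0.017,0.5,-0.001,0.001,0],[0.8,-0.011,0.017,0.4,-0.001,0.001,0],[0.8,-0.011,0.017,0.25,-0.001,0.001,0],[0.8,-0.011,0.017,0.15,-0.001,0.001,0],[0.8,0,0,0.05,0,0,0],[0.8,0,0,0,0,0,0]]])

```text
t: 8.78
ee_pos: [0.5097, 0.3267, 0.0144]
tool_rot: [0.678, 0.735, 0.003, -0.002]
force: [-0.1, -1.5, 0.2]
gripper_width: 0.0686
finger_force: 0.0
```

>>> arm_command(deltas=[[[0.35,0,0,0,0,0,0],[0.35,0,0,0,0,0,0],[0.35,0,0,0,0,0,0],[0.35,0,0,0,0,0,0],[0.35,0,0,0,0,0,0],[0.35,0,0,0,0,0,0],[0.35,0,0,0,0,0,0],[0.35,0,0,0,0,0,0],[0.35,0,0,0,0,0,0],[0.35,0,0,0,0,0,0]]], squeeze=35)

```text
t: 9.62
ee_pos: [0.5099, 0.3269, 0.0153]
tool_rot: [0.678, 0.735, 0.003, -0.002]
force: [-2.4, -0.2, 8.7]
gripper_width: 0.0369
finger_force: 34.6
```

>>> arm_command(deltas=[[[0.35,0,0,-0.1,0,0,0],[0.35,0,0,-0.2,0,0,0],[0.35,0,0,-0.4,0,0,0],[0.35,0,0,-0.6,0,0,0],[0.35,0,0,-0.6,0,0,0],[0.35,0,0,-0.6,0,0,0],[0.35,0,0,-0.6,0,0,0],[0.35,0,0,-0.3,0,0,0],[0.35,0,0,0,0,0,0],[0.35,0,0,0,0,0,0]]])

```text
t: 10.45
ee_pos: [0.5098, 0.3257, 0.1857]
tool_rot: [0.678, 0.735, 0.004, -0.002]
force: [0.1, 0.8, -1.3]
gripper_width: 0.0372
finger_force: 35.9
```

```bash
python3 - <<'E'
from m import *
from rig import *
s=snapshot("wrist");sc=snapshot("scene");st=state();pickle.dump(dict(wrist=s,scene=sc,st=st),open("s5.pkl","wb"))
print(st["ee_pos"],st["force"],st["gripper_width"],st["finger_force"],Ro.from_quat(st["tool_rot"]).as_matrix().round(3).tolist())
p=proj(sc,st["ee_pos"])[0].astype(int);print(p)
x0,y0=max(p[0]-50,0),max(p[1]-40,0)
c=cv2.resize(sc["image"][y0:y0+75,x0:x0+100],(400,300),interpolation=cv2.INTER_CUBIC)
w=cv2.resize(s["image"][130:410,90:465],(400,300),interpolation=cv2.INTER_CUBIC)
cv2.imwrite("pics/c5.png",np.clip(np.hstack([w,c])*1.6,0,255).astype(np.uint8))
E
```

```text
[0.50881429 0.32523084 0.18357101] [-0.00649448  0.54571103 -1.88767727] 0.0367164201519208 35.85121393203735 [[-0.081, 0.997, -0.0], [0.997, 0.081, 0.006], [0.006, 0.0, -1.0]]
[299 125]
```

View pics/c5.png

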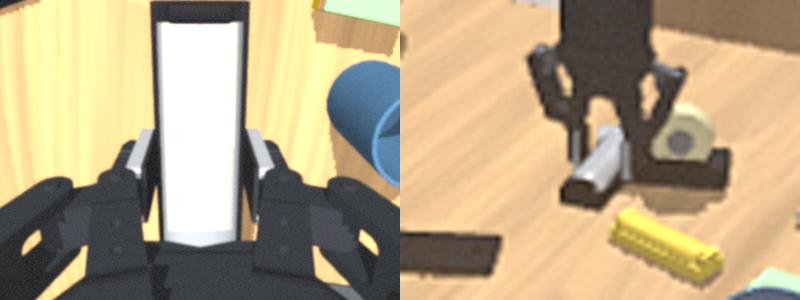

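The magnifier is held level across its width, with the pads on the long sides at mid-length. Now I'll measure its near end in the wrist view to get the lengthwise offset, then plan the carry.

```bash
python3 - <<'E'
from m import *
from rig import *
d=pickle.load(open("s5.pkl","rb"));s=d["wrist"];st=state();g=s["image"].max(2).astype(int)
print('cols',[(c,g[120:150:2,c].tolist()) for c in(245,275,305)])
row=np.median([np.argmax(g[100:170,c]<80)+100 for c in range(245,312,4)]);print('row',row)
Rt=Ro.from_quat(st["tool_rot"]).as_matrix()
for z in(-.009,.001,.015):
    o,dd=ray(s,(277,row-.5));X=o+dd*((st["ee_pos"]+Rt[:,2]*z-o)@Rt[:,2])/(dd@Rt[:,2]);print(z,Rt.T@(X-st["ee_pos"]))
Rg=Ro.from_quat([.678,.735,.0035,-.002]).as_matrix()
az=np.arctan2(Rg[1,0],Rg[0,0]);R=RB@Ro.from_euler('z',np.pi/2-az).as_matrix()@Rg
print(np.degrees(az),(RB.T@R).round(3).tolist())
np.save("Rt.npy",R)
plan(st,MP+RB@[0,0,.115],R,20)
E
```

```text
cols [(245, [195, 193, 192, 195, 183, 106, 42, 36, 38, 37, 34, 38, 33, 37, 37]), (275, [200, 200, 202, 199, 187, 103, 41, 41, 43, 46, 41, 41, 41, 34, 36]), (305, [199, 197, 189, 190, 179, 104, 37, 37, 39, 45, 40, 37, 34, 34, 30])]
row 131.0
-0.009 [ 0.06456403  0.00071617 -0.009     ]
0.001 [0.06422118 0.00075261 0.001     ]
0.015 [0.0637412  0.00080362 0.015     ]
94.62062026286733 [[-0.0, 1.0, 0.002], [1.0, -0.0, 0.008], [0.008, 0.002, -1.0]]
N=20 row [-0.416, 0.094, -0.029, -0.019, -0.002, 0.01] | mm/row 21.3 deg/row 1.30
```

```bash
python3 - <<'E'
from m import *
from rig import *
R=np.load("Rt.npy");st=state();print((RB.T@(st["ee_pos"]-MP)).round(3))
plan(st,MP+RB@[0,-.0035,.085],R,20)
E
```

```text
[-0.14   0.402  0.123]
N=20 row [-0.42, 0.099, 0.0, -0.019, -0.002, 0.01] | mm/row 21.6 deg/row 1.30
```

>>> arm_command(deltas=[[[0.35,-0.3,0.07,0,-0.014,-0.002,0.007],[0.35,-0.42,0.099,0,-0.019,-0.002,0.01],[0.35,-0.42,0.099,0,-0.019,-0.002,0.01],[0.35,-0.42,0.099,0,-0.019,-0.002,0.01],[0.35,-0.42,0.099,0,-0.019,-0.002,0.01],[0.35,-0.42,0.099,0,-0.019,-0.002,0.01],[0.35,-0.42,0.099,0,-0.019,-0.002,0.01],[0.35,-0.42,0.099,0,-0.019,-0.002,0.01],[0.35,-0.42,0.099,0,-0.019,-0.002,0.01],[0.35,-0.42,0.099,0,-0.019,-0.002,0.01]]])

```text
t: 11.38
ee_pos: [0.5636, 0.1217, 0.1872]
tool_rot: [0.711, 0.696, 0.066, 0.071]
force: [1.0, 0.9, -2.3]
gripper_width: 0.0368
finger_force: 35.8
```

>>> arm_command(deltas=[[[0.35,-0.42,0.099,0,-0.019,-0.002,0.01],[0.35,-0.42,0.099,0,-0.019,-0.002,0.01],[0.35,-0.42,0.099,0,-0.019,-0.002,0.01],[0.35,-0.42,0.099,0,-0.019,-0.002,0.01],[0.35,-0.42,0.099,0,-0.019,-0.002,0.01],[0.35,-0.42,0.099,0,-0.019,-0.002,0.01],[0.35,-0.42,0.099,0,-0.019,-0.002,0.01],[0.35,-0.42,0.099,0,-0.019,-0.002,0.01],[0.35,-0.3,0.07,0,-0.019,-0.002,0.01],[0.35,-0.12,0.03,0,-0.01,0,0.006]]])

```text
t: 12.22
ee_pos: [0.5938, -0.07, 0.1998]
tool_rot: [0.737, 0.649, 0.128, 0.141]
force: [-0.3, 0.0, -1.2]
gripper_width: 0.037
finger_force: 35.8
```

>>> arm_command(deltas=[[[0.35,-0.1,0.03,0,0,0,0],[0.35,0,0,0,0,0,0],[0.35,0,0,0,0,0,0],[0.35,0,0,0,0,0,0],[0.35,0,0,0,0,0,0],[0.35,0,0,0,0,0,0],[0.35,0,0,0,0,0,0],[0.35,0,0,0,0,0,0],[0.35,0,0,0,0,0,0],[0.35,0,0,0,0,0,0]]])

```text
t: 13.05
ee_pos: [0.5956, -0.0729, 0.2015]
tool_rot: [0.736, 0.65, 0.129, 0.141]
force: [0.1, 0.1, -1.9]
gripper_width: 0.0368
finger_force: 35.8
```

```bash
python3 - <<'E'
from m import *
from rig import *
R=np.load("Rt.npy");s=snapshot("wrist");sc=snapshot("scene");tp=snapshot("top");st=state();pickle.dump(dict(wrist=s,scene=sc,top=tp,st=st),open("s6.pkl","wb"))
print((RB.T@(st["ee_pos"]-MP)).round(4),st["force"],st["finger_force"])
print('strip pred',proj(s,[MP+RB@np.array(p) for p in((.01,.045,0),(.01,-.045,0),(-.01,-.045,0),(-.01,.045,0))]).round(0).tolist())
plan(st,MP+RB@[0,-.0035,.022],R,10)
cv2.imwrite("pics/w6.png",s["image"])
E
```

```text
[-0.0048  0.0189  0.0863] [ 0.15436643  0.2758932  -0.72266235] 35.84253251552582
strip pred [[300.0, 184.0], [297.0, 300.0], [271.0, 300.0], [271.0, 184.0]]
N=10 row [-0.046, 0.01, 0.128, -0.001, -0.0, 0.001] | mm/row 6.8 deg/row 0.09
```

View pics/w6.png

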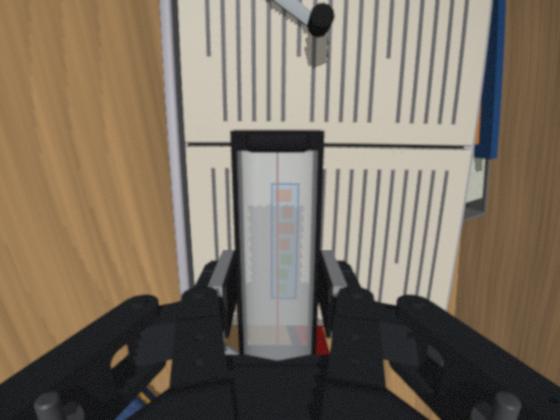

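The strip shows through the clear bar at (271–299, 184–299), exactly where predicted, so the tilt is unchanged. Descending.

>>> arm_command(deltas=[[[0.35,-0.046,0.01,0.128,-0.001,0,0.001],[0.35,-0.046,0.01,0.128,-0.001,0,0.001],[0.35,-0.046,0.01,0.128,-0.001,0,0.001],[0.35,-0.046,0.01,0.128,-0.001,0,0.001],[0.35,-0.046,0.01,0.128,-0.001,0,0.001],[0.35,-0.046,0.01,0.128,-0.001,0,0.001],[0.35,-0.046,0.01,0.128,-0.001,0,0.001],[0.35,-0.046,0.01,0.128,-0.001,0,0.001],[0.35,-0.046,0.01,0.128,-0.001,0,0.001],[0.35,-0.046,0.01,0.128,-0.001,0,0.001]]])

```text
t: 14.03
ee_pos: [0.6216, -0.0993, 0.1433]
tool_rot: [0.739, 0.645, 0.133, 0.144]
force: [-0.2, 0.6, -0.9]
gripper_width: 0.0368
finger_force: 35.9
```

>>> arm_command(deltas=[[[0.35,0,0,0,0,0,0],[0.35,0,0,0,0,0,0],[0.35,0,0,0,0,0,0],[0.35,0,0,0,0,0,0],[0.35,0,0,0,0,0,0],[0.35,0,0,0,0,0,0],[0.35,0,0,0,0,0,0],[0.35,0,0,0,0,0,0],[0.35,0,0,0,0,0,0],[0.35,0,0,0,0,0,0]]])

```text
t: 14.87
ee_pos: [0.6213, -0.099, 0.144]
tool_rot: [0.739, 0.645, 0.133, 0.144]
force: [0.0, -1.3, -1.2]
gripper_width: 0.0369
finger_force: 35.8
```

```bash
cat > q.py <<'E'
from m import *
from rig import *
R=np.load("Rt.npy");F=[];P=[];A=[]
for i in range(3):
    s=snapshot("wrist");st=state();F.append(RB.T@st["force"]);P.append(RB.T@(st["ee_pos"]-MP));A.append((Ro.from_matrix(R).inv()*Ro.from_quat(st["tool_rot"])).as_rotvec(degrees=True))
print("pos mm",(np.mean(P,0)*1e3).round(2),"F page",np.mean(F,0).round(2),"rot err",np.mean(A,0).round(2),"mom",st["moment"].round(2),"grip",st["finger_force"].round(1))
pickle.dump(dict(wrist=s,st=st),open("s7.pkl","wb"))
E
python3 q.py
```

```text
Traceback (most recent call last):
  File "q.py", line 6, in <module>
    print("pos mm",(np.mean(P,0)*1e3).round(2),"F page",np.mean(F,0).round(2),"rot err",np.mean(A,0).round(2),"mom",st["moment"].round(2),"grip",st["finger_force"].round(1))
                                                                                                                                                 ^^^^^^^^^^^^^^^^^^^^^^^^
AttributeError: 'float' object has no attribute 'round'
```

```bash
sed -i 's/st\["finger_force"\].round(1)/st["finger_force"]/' q.py; python3 q.py
```

```text
pos mm [-0.26 -3.53 22.08] F page [ 0.11  0.   -0.95] rot err [0.25 0.09 0.22] mom [0.03 0.25 0.06] grip 35.8123916387558
```

>>> arm_command(deltas=[[[0.35,0,0,0.02,-0.004,-0.001,-0.003],[0.35,0,0,0.02,0,0,0],[0.35,0,0,0.02,0,0,0],[0.35,0,0,0.02,0,0,0],[0.35,0,0,0.02,0,0,0],[0.35,0,0,0.02,0,0,0],[0.35,0,0,0,0,0,0],[0.35,0,0,0,0,0,0],[0.35,0,0,0,0,0,0],[0.35,0,0,0,0,0,0]]])

```text
t: 16.0
ee_pos: [0.6236, -0.0993, 0.1385]
tool_rot: [0.737, 0.646, 0.134, 0.147]
force: [0.1, -0.1, -2.2]
gripper_width: 0.0368
finger_force: 35.8
```

```bash
python3 q.py
```

```text
pos mm [-0.17 -3.48 16.14] F page [-0.45  0.01 -1.3 ] rot err [0.   0.03 0.04] mom [0.03 0.26 0.01] grip 35.829758048057556
```

>>> arm_command(deltas=[[[0.35,0,0,0.02,0,0,0],[0.35,0,0,0.02,0,0,0],[0.35,0,0,0.02,0,0,0],[0.35,0,0,0,0,0,0],[0.35,0,0,0,0,0,0],[0.35,0,0,0,0,0,0],[0.35,0,0,0,0,0,0],[0.35,0,0,0,0,0,0],[0.35,0,0,0,0,0,0],[0.35,0,0,0,0,0,0]]])

```text
t: 16.98
ee_pos: [0.6248, -0.0994, 0.1357]
tool_rot: [0.737, 0.646, 0.134, 0.147]
force: [-1.0, -0.1, -1.7]
gripper_width: 0.0367
finger_force: 35.9
```

```bash
python3 q.py
```

```text
pos mm [-0.23 -3.45 13.11] F page [-0.67 -0.02 -1.13] rot err [0.01 0.03 0.04] mom [-0.03  0.23  0.02] grip 35.864349603652954
```

>>> arm_command(deltas=[[[0.35,0,0,0.02,0,0,0],[0.35,0,0,0.02,0,0,0],[0.35,0,0,0,0,0,0],[0.35,0,0,0,0,0,0],[0.35,0,0,0,0,0,0],[0.35,0,0,0,0,0,0],[0.35,0,0,0,0,0,0],[0.35,0,0,0,0,0,0],[0.35,0,0,0,0,0,0],[0.35,0,0,0,0,0,0]]])

```text
t: 17.97
ee_pos: [0.6256, -0.0995, 0.1339]
tool_rot: [0.737, 0.646, 0.134, 0.147]
force: [-2.2, 0.2, 1.8]
gripper_width: 0.0367
finger_force: 36.2
```

```bash
python3 q.py
```

```text
pos mm [-0.18 -3.45 11.1 ] F page [ 0.24 -0.31  2.3 ] rot err [0.01 0.03 0.04] mom [-0.07  0.32 -0.05] grip 36.23396337032318
```

>>> arm_command(deltas=[[[0.35,0,0,0.016,0,0,0],[0.35,0,0,0,0,0,0],[0.35,0,0,0,0,0,0],[0.35,0,0,0,0,0,0],[0.35,0,0,0,0,0,0],[0.35,0,0,0,0,0,0],[0.35,0,0,0,0,0,0],[0.35,0,0,0,0,0,0],[0.35,0,0,0,0,0,0],[0.35,0,0,0,0,0,0]]])

```text
t: 18.95
ee_pos: [0.6259, -0.0995, 0.1331]
tool_rot: [0.737, 0.646, 0.134, 0.147]
force: [-1.2, -0.2, 3.6]
gripper_width: 0.037
finger_force: 36.4
```

```bash
python3 q.py; python3 - <<'E'
from m import *
from rig import *
s=snapshot("wrist");sc=snapshot("scene")
print(proj(s,[MP+RB@np.array(p) for p in((.01,.045,0),(.01,-.045,0),(-.01,-.045,0),(-.01,.045,0),(.128,.0705,0),(-.068,.0705,0))]).round(0).tolist(),proj(sc,MP))
a=cv2.resize(s["image"],(560,420));b=cv2.resize(sc["image"][175:265,215:365],(600,360),interpolation=cv2.INTER_CUBIC)[:,:]
o=np.zeros((600,800,3),np.uint8);o[:300,:400]=cv2.resize(s["image"],(400,300),interpolation=cv2.INTER_AREA);o[300:540,:400]=cv2.resize(b,(400,240));o[:480,400:]=cv2.resize(s["image"][100:340,180:380],(400,480),interpolation=cv2.INTER_CUBIC)
cv2.imwrite("pics/f.png",np.clip(o*1.3,0,255).astype(np.uint8))
E
```

```text
pos mm [-0.21 -3.43 10.28] F page [ 0.06 -1.33  3.99] rot err [0.01 0.03 0.04] mom [-0.08  0.34 -0.15] grip 36.3898891210556
[[299.0, 166.0], [296.0, 339.0], [258.0, 339.0], [254.0, 166.0], [563.0, 111.0], [118.0, 107.0]] [[268.34900628 222.56865535]]
```

View pics/f.png

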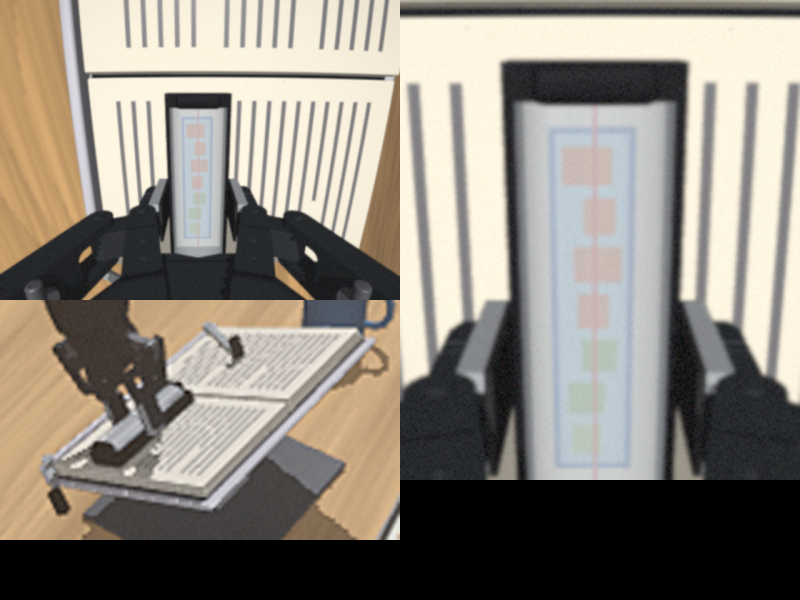

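The final view shows the strip centred and parallel under the lens (cols 254–299), and the spine line at row ~106 against 107–111 predicted, so the tilt is unchanged. The holder is off the page, and the press is about 5 N.

```bash
python3 -c "
from rig import *
print(close_job())"
```

```text
the job is handed in; nothing more can be done
None
```

The job is handed in at about 19 s: the right-hand holder is swung out to about 2.2 rad, and the magnifier lies flush over the map strip, still gripped and pressed with about 5 N, with the stand's tilt unchanged as far as the last wrist picture shows.

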